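# Empty and zero the packing-bench scale

## Robot

A 6-joint arm with a two-finger parallel gripper is mounted at the origin on the work surface. World frame = base frame: x ahead of the robot, y to its left, z up, the work surface at z = 0. Lengths are in mm, angles in rad, forces in N, time in s.
With the tool pointing down it reaches from about 325 to 775 mm from the base axis. Payload 9.3 kg.
Tool frame: the origin (TCP) lies at the very end of the fingers, on their centre line; the grasp point (between the pads) lies 19 mm behind it; z points along the fingers, y is the line along which they close (so a half turn about z gives the same grasp; the last joint's range is limited). The gripper opens to 85 mm and grips with 20 to 120 N. Pads are 22 mm wide; open, the fingers measure 114 mm over their backs; the gripper's body (76 mm by 85 mm) begins 54 mm behind the grasp point. The pads swing forward as they close: fully open they stand 13 mm farther back than shut.
Start: joints at [1.137, 0.259, 0.021, 1.334, 0, 1.418], TCP at [152.42, 528.455, 231.279] pointing down, gripper open.
Joint ranges: [-3.04, 3.04], [-0.91, 1.82], [-1.04, 1.36], [-1.92, 1.95], [-1.52, 1.45], [-3.14, 3.14]. Speed limits (rad/s): [2.22, 2.22, 2.79, 3.14, 3.14, 3.14].

## Interface

Orientations are given as a unit quaternion [w, x, y, z].
In Python, from station import env gives the robot as it stands.
- The arm moves only by the tool carry_out, never from a script. Its argument "steps" is one flat list of numbers, 7 for each row, row after row: the shift along the world's x, y, z in units of 40 mm (1.0 is 40 mm), then the turn, a rotation vector about the world's x, y, z in degrees, then the closure, from 0 (fully open) to 1 (shut). A call has 1 to 8 rows; each row is the pose to reach, as a shift and turn from the pose commanded when the call began; what a row does not reach only later rows make up. A row lasts 1/12 s, in which the tool goes at most 41.7 mm and 7.16 degrees, less where a joint would pass 70% of its speed; a pose out of reach is approached as far as the arm can. A call with a gripper value outside its range is refused whole. The fingers move at their own pace and stop on an object; "force" is the grip in N (left out, the last holds). Time passes only in rows, so rows that repeat a pose let the fingers close. It gives the time, the measured TCP pose, the force, the opening and the grip force at its end, in the units of the state.
- env.observe(): the state, without advancing time (a new reading comes with each control period).
- env.capture(name): name is "scene" or "top"; returns a dict with "color" (480x640x3 uint8, blue, green, red), "intrinsics" (3x3 intrinsics, pixels), "R" (3x3) and "t" (3): a world point X has camera coordinates R X + t. Camera axes: x right, y down, z forward; pixel columns grow to the right and rows downward; lengths in mm; the calibration is good to about 2 mm. A picture is of the moment at which its call begins. There is no depth.
- env.hand_in(): hands the job in; it is judged then, once.
The state is a dict: "t": time; "qpos": joint angles; "joint_velocities": joint speeds; "joint_efforts": joint torques, N m; "position": TCP position; "tool_rot": TCP orientation; "wrist_force": force on the tool from outside, world axes, zero at the start; "moment": the same for the moment, N m; "gripper_width": opening from 0.0 (shut) to 1.0 (fully open); "grip_force": force on a finger pad.
Only numpy, scipy, OpenCV 4.12 (cv2) and the standard library are available. Lean on these libraries where they do the work, as an engineer would, in place of code of your own. Each camera call takes 0.05 s, during which the arm holds its last target. There are 200 camera calls.

## Task

Get the packing-bench spring scale ready for the next parcel: slide the flat board mailer that was left in the scale's slotted cradle up and out, and put it down inside the open white tub. Then, with the cradle empty, turn the dial's black bezel, which has lugs to push with a finger, until the needle points exactly at the zero mark (the long thick bar on the dial). Leave the other things on the bench where they are.

Things in the scene. Friction and masses are not known exactly. Their poses are not given: they have to be found in the camera images.
- scale: grey spring scale, fixed to the bench, 190 x 410 mm, top 60 mm above the bench; origin under its centre, its y axis runs along its length. The slotted cradle stands on its +y half (centre at y = +100 mm), the dial lies face up on its -y half (centre at y = -105 mm)
- cradle_center (a point): centre of the middle slot of the aluminium cradle, at the height of the cradle's floor when empty (78 mm above the bench). The cradle has slotted end posts 60 mm tall (tops 142 mm above the bench, empty), 166 mm apart inside; slots 11 mm wide across the scale's x. It sits on a spring and sinks about 4 to 7 mm under the mailer
- cradle (a joint): how far the sprung cradle has sunk, m: 0 when empty, grows downwards, at most 0.010; it drives the needle
- mailer: flat rigid board mailer, cardboard brown, 8 mm thick (its x), 160 mm wide (its y), 140 mm tall (its z), about 0.2 kg, standing on edge in the middle slot; its upper 80 mm are clear of the posts; origin at the middle of its lower edge
- mailer_center (a point): middle of the mailer, 70 mm above its lower edge
- tub: open white plastic tub, fixed to the bench, 140 mm (its x) x 210 mm (its y), 100 mm tall, walls and floor about 6 mm; origin under its centre on the bench
- dial_center (a point): axis of the dial, 72 mm above the bench, at the bezel's upper face. Three equal black finger lugs stand on the bezel, their middles 67 mm from the axis, at 60, 180 and 300 degrees round from the zero mark; each is 20 mm long radially, 14 mm wide, its top 28 mm above the bezel's upper face (100 mm above the bench)
- zero_mark (a point): point on the zero mark, 46 mm from the dial's axis, turning with the bezel. The mark is the one long thick bar (8 mm wide), carried on in white over the black rim; the other marks are short thin ticks 20 degrees apart
- needle_tip (a point): tip of the dark needle, 46 mm from the dial's axis, 3 mm above the dial face; the needle's other end is a short stub. The load turns the needle clockwise from above; with the cradle empty it points along the scale's +x
- bezel (a joint): turn of the black bezel (156 mm across; turns both ways about the vertical without stops, a little stiff, stays where it is left), rad, anticlockwise seen from above, not wrapped; at 0 (or any whole number of turns) the zero mark lies along the scale's +x
- carton: closed brown carton 120 x 170 x 90 mm; bystander, origin under its centre
- flask: green vacuum flask, 70 mm across, 226 mm tall, standing beyond the scale; bystander, origin under its centre
- stapler: black stapler 140 x 34 x 47 mm; bystander, origin under its centre
- dispenser: grey bench tape dispenser 190 x 60 x 102 mm; bystander, origin under its centre
Mind the look-alikes: they are no part of the job. There is more than one size of the mailer; the job needs the largest.

How it is judged:
By the outcome, as a careful person would: the job done as asked, in the order asked, and still so for the second after the job is handed in, with the robot touching nothing.
It also fails if it takes over 64 s, if anything falls off the work surface, if the arm or the gripper's body presses on something with over 40 N, if the wrist force passes 120 N, or if a joint passes its speed limit or range.

## Working session

There is one attempt and no reset: what is moved stays moved. The work goes in short steps, Python scripts to look and compute and a tool call to move; the robot and the scene stay as the last step left them, time stands still between calls to the robot, and variables do not carry over. Pictures are saved under pics/ and viewed, at most 10 in all, crops included, and the job is handed in when it is done.

Besides the shell and the picture viewer there is one more tool, called after "Call:" as name(argument=value, ...), one argument or row to a line, values as JSON. carry_out: Moves the arm, as the interface text tells. Its arguments: {"type":"object","properties":{"steps":{"type":"array","items":{"type":"number"}},"force":{"type":"number"}},"required":["steps"]}

```bash
mkdir -p pics; cat > h.py <<'E'
import numpy as np,cv2
from station import env
def cap(n,save=None):
    c=env.capture(n)
    if save: cv2.imwrite('pics/'+save,c['color'])
    return c
def ray(c,u,v,z):
    R=np.array(c['R']);t=np.array(c['t']);K=np.array(c['intrinsics'])
    o=-R.T@t; d=R.T@np.linalg.inv(K)@np.array([u,v,1.])
    return o+d*(z-o[2])/d[2]
def proj(c,X):
    p=np.array(c['R'])@np.array(X,float)+np.array(c['t']);p=np.array(c['intrinsics'])@p
    return p[:2]/p[2]
E
python3 - <<'E'
from h import *
for n in('top','scene'):
    c=cap(n,n+'1.png'); print(n,-np.array(c['R']).T@c['t'],np.round(c['R'],3).tolist())
s=env.observe();print(s)
E
```

```text
top [ 351.84598384  -67.98910365 1545.9766469 ] [[0.028, -1.0, 0.001], [-0.992, -0.028, -0.127], [0.127, 0.002, -0.992]]
scene [1200.44201347 -277.00822301 1114.0480814 ] [[0.276, 0.961, 0.008], [0.795, -0.223, -0.564], [-0.54, 0.162, -0.826]]
{'t': 0.1, 'qpos': array([1.13739839e+00, 2.59149806e-01, 2.08514105e-02, 1.33370653e+00,
       3.61313002e-06, 1.41818062e+00]), 'joint_velocities': array([-0.00033538, -0.00056508,  0.00353153,  0.00085232, -0.00121365,
        0.00016252]), 'joint_efforts': array([ 5.03700998e-03, -5.56695986e+01,  3.45067048e+01,  1.17355070e-02,
       -1.51296954e-04,  2.24102763e-05]), 'position': array([152.31625073, 528.23209171, 230.72448145]), 'tool_rot': array([-1.76270485e-04,  1.39930369e-01,  9.90161162e-01, -5.78021519e-04]), 'wrist_force': array([-0.10292168,  0.52098252, -0.58244972]), 'moment': array([-0.02657393,  0.01797042, -0.05330008]), 'grip_force': 0.0, 'gripper_width': 0.9952069226780211}
```

View pics/top1.png

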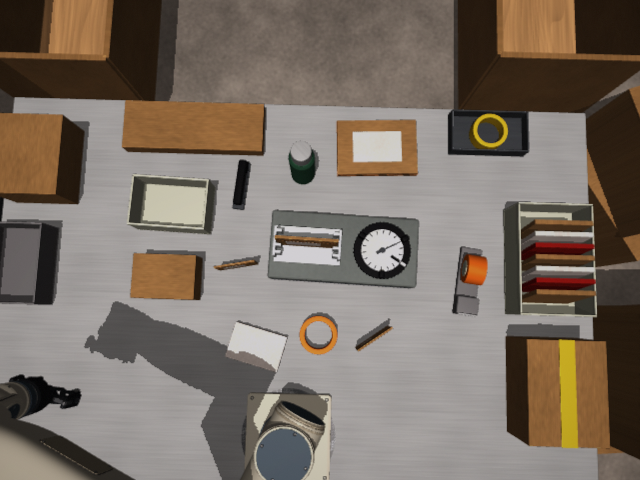

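View pics/scene1.png

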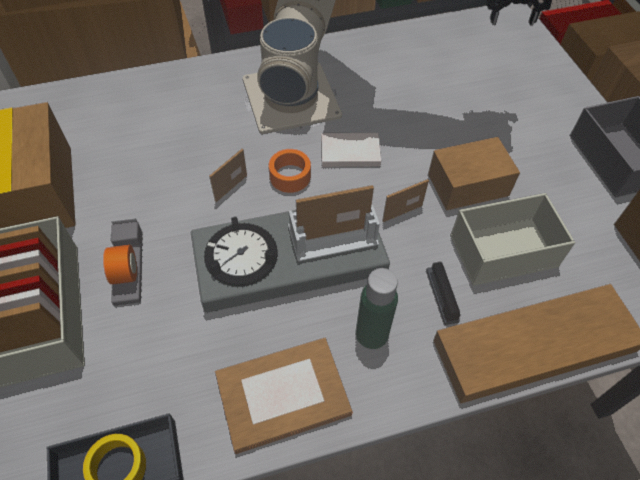

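Top picture: the scale is at (343,248), with the mailer in the cradle at (306,240) and the dial at (382,250). The white tub is at (170,203).

Mailer look-alikes in the top picture:
- small boards at (237,263) and (374,335)
- boards in the rack at (555,260)
- white envelope at (257,345)
- big flat board at (377,148)

I choose the large one in the cradle at (306,240). The dark tray at (22,262) and the grey rack are not the white tub. I'll check the choice in a close crop.

```bash
python3 - <<'E'
from h import *
a=cv2.imread('pics/top1.png');b=cv2.imread('pics/scene1.png')
A=cv2.resize(a[200:295,255:425],None,fx=4.6,fy=4.6,interpolation=cv2.INTER_CUBIC)[:,:780]
cv2.imwrite('pics/c1.png',A[:440])
B=cv2.resize(b[170:320,185:395],None,fx=3.8,fy=3.8,interpolation=cv2.INTER_CUBIC)
cv2.imwrite('pics/c2.png',B)
E
```

```text
(no output)
```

View pics/c1.png

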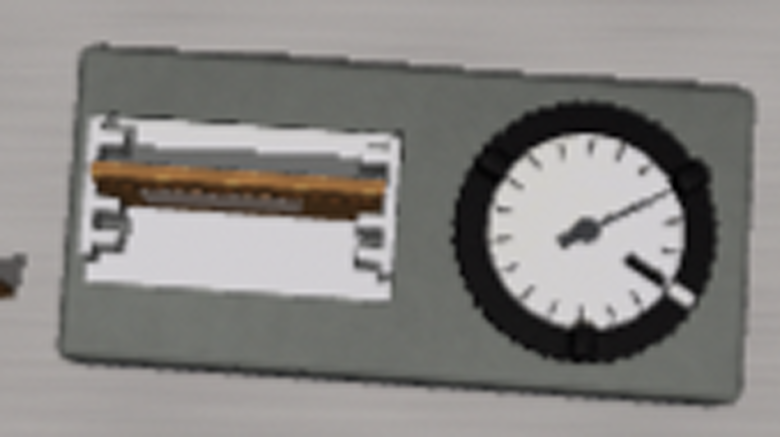

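View pics/c2.png

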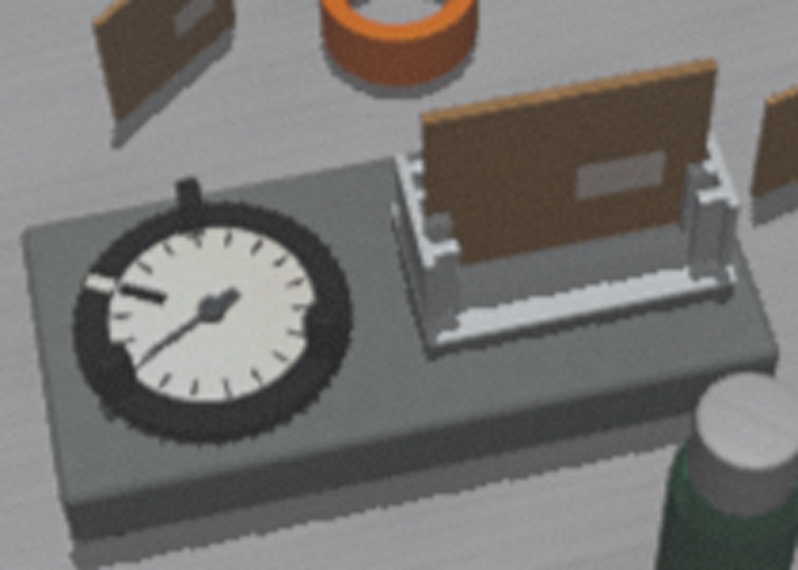

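The close crop confirms it: the largest board stands in the cradle's middle slot, with its top edge from crop (93,168) to (386,190). The dial centre is at (585,231) and the zero bar points to (683,295). The lugs are at (690,175), (492,160) and (583,340).

```bash
cat >> h.py <<'E'
def crop(u,v): return (u+.5)/4.6-.5+255,(v+.5)/4.6-.5+200
E
python3 - <<'E'
from h import *
c=cap('top');c2=cap('scene');img=c['color']
P=[ray(c,*crop(u,v),60) for u,v in[(80,47),(752,88),(738,402),(62,358)]]
print('scale corners',np.round(P,1).tolist(),'c',np.mean(P,0).round(1))
print('sides',[np.linalg.norm(P[i]-P[(i+1)%4]).round(1) for i in range(4)])
C=np.mean(P,0)[:2]
ya=(P[0]+P[3]-P[1]-P[2])[:2];ya/=np.linalg.norm(ya);xa=np.array([ya[1],-ya[0]])
print('yaw',np.degrees(np.arctan2(xa[1],xa[0])), 'dial',C-105*ya,'cradle',C+100*ya)
D=ray(c,*crop(585,231),72);Z=ray(c,*crop(683,295),72);print('dial meas',D,'zero dir',Z-D)
M=[ray(c,*crop(u,v),213) for u,v in[(93,168),(386,190)]];print('mailer top',np.round(M,1).tolist(),np.linalg.norm(M[0]-M[1]),'mid',np.mean(M,0))
# mailer top edge in scene
cc=lambda u,v:((u+.5)/3.8-.5+185,(v+.5)/3.8-.5+170)
M=[ray(c2,*cc(u,v),213) for u,v in[(423,115),(716,65)]];print('mailer scene',np.round(M,1).tolist(),np.linalg.norm(M[0]-M[1]),'mid',np.mean(M,0))
# tub
hsv=cv2.cvtColor(img,cv2.COLOR_BGR2HSV);m=((hsv[...,1]>15)&(hsv[...,1]<60)&(hsv[...,2]>90)).astype(np.uint8);
w=np.zeros_like(m);w[160:245,115:225]=m[160:245,115:225]
w=cv2.morphologyEx(w,cv2.MORPH_OPEN,np.ones((3,3)))
k=max(cv2.findContours(w,0,2)[0],key=cv2.contourArea);r=cv2.minAreaRect(k);print(r,[tuple(x) for x in cv2.approxPolyDP(k,5,True)[:,0]])
b=[ray(c,*p,100) for p in cv2.boxPoints(r)];print('tub rim',np.round(b,1).tolist(),np.mean(b,0))
E
```

```text
scale corners [[619.4, 63.5, 60.0], [605.9, -343.3, 60.0], [416.5, -335.8, 60.0], [431.2, 66.9, 60.0]] c [ 518.3 -137.2   60. ]
sides [np.float64(407.0), np.float64(189.5), np.float64(403.0), np.float64(188.2)]
yaw -2.002381251865378 dial [ 514.59866497 -242.10767655] cradle [521.76157654 -37.23285453]
dial meas [ 514.81975352 -242.11721262   72.        ] zero dir [-36.50754788 -58.59227212   0.        ]
mailer top [[525.9, 40.4, 213.0], [518.4, -117.9, 213.0]] 158.47731709935948 mid [522.13987049 -38.78384431 213.        ]
mailer scene [[516.8, -116.5, 213.0], [526.3, 41.7, 213.0]] 158.48519071837697 mid [521.57709238 -37.35213071 213.        ]
((170.72789001464844, 205.0818634033203), (70.90924835205078, 44.900325775146484), 3.814074993133545) [(np.int32(145), np.int32(184)), (np.int32(141), np.int32(222)), (np.int32(134), np.int32(225)), (np.int32(203), np.int32(229)), (np.int32(207), np.int32(185))]
tub rim [[559.8, 430.9, 100.0], [683.4, 431.5, 100.0], [675.7, 238.0, 100.0], [552.3, 239.4, 100.0]] [617.80107459 334.93795628 100.        ]
```

Measured and checked: scale edges 407/189 mm (given 410/190), yaw about −2°, mailer top edge 158 mm (given 160), mid at (522,−38). The two views agree to about 2 mm. I'll move above the mailer.

Call:
carry_out(
  steps=[0,0,1,0,0,0,0,0.6,-0.8,2,0,0,-6,0,1.2,-1.6,2.5,0,0,-12,0,1.8,-2.5,2.5,0,0,-18,0,2.4,-3.4,2.5,0,0,-24,0,3.0,-4.3,2.5,0,0,-30,0,3.5,-5.1,2.5,0,0,-36,0,4.0,-6.0,2.5,0,0,-42,0],
)

```text
t: 0.87
position: [305.1, 300.4, 331.3]
tool_rot: [0.0, 0.488, 0.873, 0.0]
wrist_force: [0.3, 0.6, 1.5]
gripper_width: 0.999
grip_force: 0.0
```

Call:
carry_out(
  steps=[0.6,-0.8,0,0,0,-6,0,1.2,-1.6,0,0,0,-12,0,1.8,-2.5,0,0,0,-18,0,2.4,-3.4,0,0,0,-24,0,3.0,-4.3,0,0,0,-30,0,3.5,-5.1,0,0,0,-34,0,4.0,-6.0,0,0,0,-34,0,4.0,-6.0,0,0,0,-34,0],
)

```text
t: 1.53
position: [467.4, 56.6, 330.1]
tool_rot: [0.0, 0.722, 0.692, -0.001]
wrist_force: [-0.5, 0.2, -0.6]
gripper_width: 1.002
grip_force: 0.0
```

```bash
python3 - <<'E'
from h import *
a=cv2.imread('pics/top1.png')
cv2.imwrite('pics/tub.png',cv2.resize(a[165:245,115:225],None,fx=7,fy=7,interpolation=cv2.INTER_CUBIC))
s=env.observe();print(s['t'],s['position'],s['tool_rot'],s['qpos'])
E
```

```text
1.5333 [467.43692891  56.64127506 330.05808409] [ 2.27914562e-04  7.21915298e-01  6.91980876e-01 -8.47293655e-04] [-5.69227108e-02  1.11070484e-01  8.23748056e-02  1.54292167e+00
 -1.55091398e-03  1.55621110e+00]
```

View pics/tub.png

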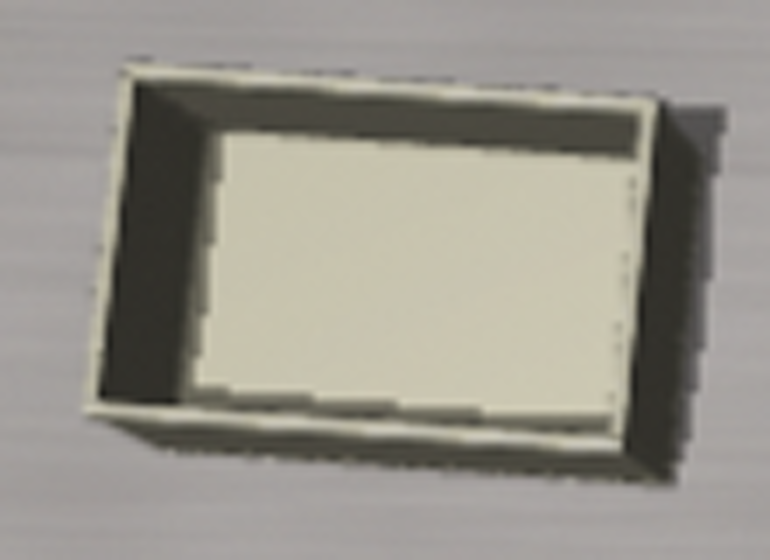

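The tub rim's outer corners are at crop (123,66), (660,97), (628,450) and (85,412).

```bash
python3 - <<'E'
from h import *
c=cap('top')
P=[ray(c,(u+.5)/7-.5+115,(v+.5)/7-.5+165,100) for u,v in[(123,66),(660,97),(628,450),(85,412)]]
print(np.round(P,1).tolist(),np.mean(P,0),[np.linalg.norm(P[i]-P[(i+1)%4]).round(1) for i in range(4)])
d=P[0]+P[3]-P[1]-P[2];print('yaw of y axis from y',np.degrees(np.arctan2(-d[0],d[1])))
print(env.observe()['position'])
E
```

```text
[[700.6, 445.6, 100.0], [694.2, 235.5, 100.0], [555.0, 240.4, 100.0], [563.8, 450.5, 100.0]] [628.42150384 343.00048166 100.        ] [np.float64(210.1), np.float64(139.3), np.float64(210.2), np.float64(136.9)]
yaw of y axis from y -2.0737380467178594
[466.02166869  58.8499003  330.26253686]
```

Call:
carry_out(
  steps=[0.6,-1.0,0,0,0,0,0,1.24,-2.16,0,0,0,0,0,1.24,-2.16,0,0,0,0,0,1.24,-2.16,0,0,0,0,0,1.24,-2.16,0,0,0,0,0],
)

```text
t: 2.0
position: [514.0, -24.2, 330.8]
tool_rot: [-0.001, 0.72, 0.694, -0.0]
wrist_force: [-0.4, 0.5, -0.0]
gripper_width: 1.001
grip_force: 0.0
```

Tub centre (628.5,343), sides 210 x 138, yaw −2°. I'll correct the residual and settle.

Call:
carry_out(
  steps=[0.2,-0.35,-1,0,0,0,0,0.2,-0.35,-2,0,0,0,0,0.2,-0.35,-2,0,0,0,0,0.2,-0.35,-2,0,0,0,0,0.2,-0.35,-2,0,0,0,0],
)

```text
t: 2.42
position: [522.8, -37.4, 254.2]
tool_rot: [0.001, 0.719, 0.695, 0.001]
wrist_force: [1.3, -0.8, -0.4]
gripper_width: 1.002
grip_force: 0.0
```

```bash
python3 - <<'E'
from h import *
for i in range(3):
    c=cap('top'); s=env.observe();print(s['position'],s['tool_rot'])
E
```

```text
[523.34005817 -37.67814075 254.69031405] [0.00207118 0.7194466  0.69454324 0.00140991]
[523.45512682 -37.86502124 254.58137228] [0.002201   0.71950627 0.69448089 0.0014777 ]
[523.35430662 -38.02782623 254.21596425] [0.00206271 0.71957839 0.69440682 0.0013636 ]
```

Call:
carry_out(
  steps=[-0.03,0,-0.7,0,0,0,0,-0.03,0,-1.4,0,0,0,0,-0.03,0,-1.9,0,0,0,0,-0.03,0,-1.9,0,0,0,0.5,-0.03,0,-1.9,0,0,0,1,-0.03,0,-1.9,0,0,0,1,-0.03,0,-1.9,0,0,0,1,-0.03,0,-1.9,0,0,0,1],
  force=50,
)

```text
t: 3.23
position: [521.8, -38.5, 176.9]
tool_rot: [0.001, 0.72, 0.694, 0.001]
wrist_force: [0.8, 0.5, 0.5]
gripper_width: 0.301
grip_force: 0.0
```

Call:
carry_out(
  steps=[0,0,0,0,0,0,1,0,0,0,0,0,0,1,0,0,0,0,0,0,1,0,0,0,0,0,0,1,0,0,0,0,0,0,1],
)

```text
t: 3.65
position: [521.2, -38.4, 175.4]
tool_rot: [0.0, 0.72, 0.694, 0.0]
wrist_force: [1.9, -0.7, 0.5]
gripper_width: 0.089
grip_force: 50.5
```

Call:
carry_out(
  steps=[0,0,0.4,0,0,0,1,0,0,0.8,0,0,0,1,0,0,1.3,0,0,0,1,0,0,1.8,0,0,0,1,0,0,2.3,0,0,0,1,0,0,2.8,0,0,0,1,0,0,3.2,0,0,0,1,0,0,3.2,0,0,0,1],
)

```text
t: 4.32
position: [521.5, -38.5, 305.9]
tool_rot: [0.002, 0.72, 0.694, 0.001]
wrist_force: [0.4, 0.7, -2.0]
gripper_width: 0.085
grip_force: 50.3
```

```bash
python3 - <<'E'
from h import *
c=cap('scene','lift.png'); s=env.observe();print(s['position'],s['grip_force'],s['wrist_force'],s['gripper_width'],s['qpos'])
E
```

```text
[521.2758897  -38.39422974 303.98049063] 50.32955825328827 [-0.37109414  1.07152035 -2.69439463] 0.08453590762797211 [-2.34161488e-01  1.99469817e-01  1.25469147e-01  1.49497953e+00
  1.31921594e-05  1.37307481e+00]
```

View pics/lift.png

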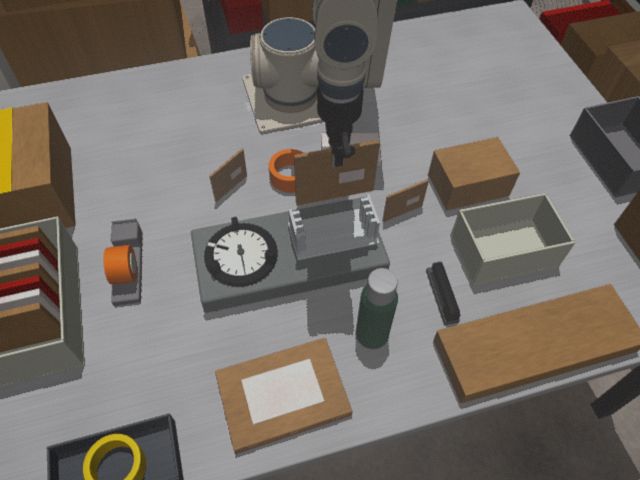

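The mailer is clear of the cradle, gripped at about (338,170), and the needle is back along scale +x. Next: over the tub.

Call:
carry_out(
  steps=[0.15,0.6,0,0,0,0,1,0.3,1.3,0,0,0,0,1,0.45,2.0,0,0,0,0,1,0.6,2.7,0,0,0,0,1,0.75,3.4,0,0,0,0,1,0.9,4.1,0,0,0,0,1,1.05,4.8,0,0,0,0,1,1.1,5.0,0,0,0,0,1],
)

```text
t: 5.03
position: [564.8, 164.9, 300.9]
tool_rot: [-0.001, 0.719, 0.695, -0.001]
wrist_force: [-0.7, -1.1, -1.9]
gripper_width: 0.084
grip_force: 50.3
```

Call:
carry_out(
  steps=[0.15,0.6,0,0,0,0,1,0.3,1.3,0,0,0,0,1,0.45,2.0,0,0,-2,0,1,0.6,2.7,0,0,-5,0,1,0.75,3.4,0,0,-7,0,1,0.9,4.0,0,0,-10,0,1,1.07,4.54,0,0,-10,0,1,1.07,4.54,0,0,-10,0,1],
)

```text
t: 5.7
position: [607.1, 346.3, 300.7]
tool_rot: [0.06, 0.716, 0.693, 0.062]
wrist_force: [0.6, -0.1, -2.0]
gripper_width: 0.088
grip_force: 50.3
```

Call:
carry_out(
  steps=[0,0,0,0,0,0,1,0,0,0,0,0,0,1,0,0,0,0,0,0,1],
)

```text
t: 5.95
position: [607.8, 342.1, 302.7]
tool_rot: [0.06, 0.718, 0.691, 0.062]
wrist_force: [-0.9, -0.2, -1.9]
gripper_width: 0.091
grip_force: 50.3
```

Call:
carry_out(
  steps=[0,0,-0.7,0,0,0,1,0,0,-1.4,0,0,0,1,0,0,-2.1,0,0,0,1,0,0,-2.8,0,0,0,1,0,0,-3.5,0,0,0,1,0,0,-4.1,0,0,0,1,0,0,-4.5,0,0,0,1,0,0,-4.5,0,0,0,1],
)

```text
t: 6.62
position: [606.1, 341.2, 119.1]
tool_rot: [0.059, 0.718, 0.691, 0.06]
wrist_force: [-0.0, -0.7, -1.3]
gripper_width: 0.088
grip_force: 50.2
```

Call:
carry_out(
  steps=[0,0,-0.1,0,0,0,1,0,0,-0.2,0,0,0,1,0,0,-0.25,0,0,0,1,0,0,-0.25,0,0,0,1],
)

```text
t: 6.95
position: [608.0, 343.2, 113.9]
tool_rot: [0.061, 0.717, 0.691, 0.063]
wrist_force: [0.5, -0.3, -1.7]
gripper_width: 0.089
grip_force: 50.3
```

Call:
carry_out(
  steps=[0,0,-0.05,0,0,0,1,0,0,-0.1,0,0,0,1,0,0,-0.1,0,0,0,1],
)

```text
t: 7.2
position: [607.6, 343.3, 109.2]
tool_rot: [0.06, 0.717, 0.691, 0.063]
wrist_force: [0.5, 0.1, -2.2]
gripper_width: 0.089
grip_force: 50.3
```

Call:
carry_out(
  steps=[0,0,0,0,0,0,0.7,0,0,0,0,0,0,0.7,0,0,0,0,0,0,0.65,0,0,0,0,0,0,0.65,0,0,0,0,0,0,0.65,-0.02,0,0.2,0,0,0,0.65,-0.06,0,0.5,0,0,0,0.65,-0.1,0,0.9,0,0,0,0.65],
)

```text
t: 7.87
position: [603.2, 343.0, 145.1]
tool_rot: [0.06, 0.717, 0.691, 0.062]
wrist_force: [0.6, -0.3, -0.4]
gripper_width: 0.35
grip_force: 0.0
```

Call:
carry_out(
  steps=[-0.05,0,0.5,0,0,0,0.65,-0.15,0,1.2,0,0,0,0.65,-0.3,0,2.0,0,0,0,0.65,-0.5,0,3.0,0,0,0,0.65,-0.5,0,4.0,0,3,0,0.65,-0.5,0,5.0,0,7,0,0.65,-0.5,0,5.0,0,10,0,0.65,-0.5,0,5.0,0,10,0,0.65],
)

```text
t: 8.53
position: [585.1, 343.0, 347.8]
tool_rot: [-0.0, 0.72, 0.694, 0.001]
wrist_force: [0.7, 0.9, -1.0]
gripper_width: 0.348
grip_force: 0.0
```

```bash
python3 - <<'E'
from h import *
c=cap('scene','tub2.png'); s=env.observe();print(s['t'],s['position'],s['tool_rot'],s['wrist_force'],s['gripper_width'],s['qpos'])
E
```

```text
8.5833 [585.45997492 343.27185291 345.36905843] [4.08333998e-04 7.20244365e-01 6.93719936e-01 7.33862697e-04] [1.05645711 0.28602127 0.15183002] 0.3483000924279298 [ 4.06919679e-01  5.14440942e-01  7.07670693e-01  1.76236482e+00
 -2.47737276e-04  2.01522922e+00]
```

View pics/tub2.png

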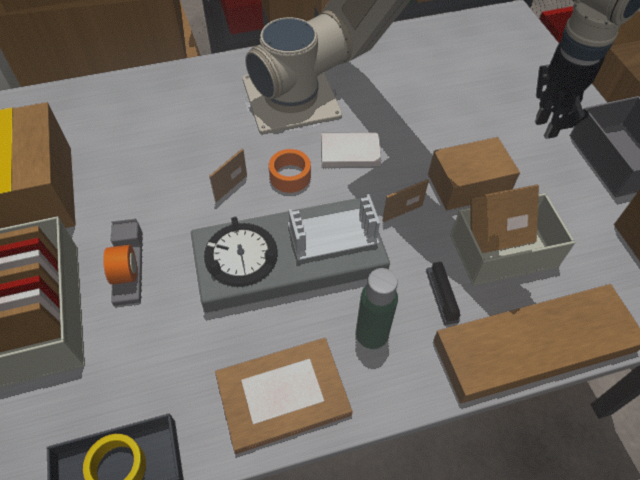

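The mailer now stands in the tub, leaning on the near wall at about (505,218). The cradle is empty.

For the dial, I'll grip the lug at −62° with the pads closing tangentially and carry it 120° anticlockwise. First I'll re-measure the dial while travelling there.

Call:
carry_out(
  steps=[0,-0.6,0,0,0,0,0.5,-0.1,-1.4,0,0,0,0,0.5,-0.1,-2.2,0,0,0,0,0.5,-0.1,-3.1,0,0,0,0,0.5,-0.2,-4.0,0,0,0,0,0.5,-0.2,-4.9,0,0,0,0,0.5,-0.2,-5.8,0,0,0,0,0.5,-0.2,-6.5,0,0,0,0,0.5],
)

```text
t: 9.25
position: [574.6, 81.1, 344.3]
tool_rot: [0.001, 0.72, 0.694, -0.0]
wrist_force: [0.3, 0.4, -0.5]
gripper_width: 0.498
grip_force: 0.0
```

Call:
carry_out(
  steps=[0,-0.9,0,0,0,4,0.5,-0.1,-1.8,0,0,0,8,0.5,-0.1,-2.7,0,0,0,12,0.5,-0.1,-3.6,0,0,0,16,0.5,-0.2,-4.5,0,0,0,20,0.5,-0.2,-5.4,0,0,0,24,0.5,-0.3,-6.3,0,0,0,28,0.5,-0.3,-7.0,0,0,0,30,0.5],
)

```text
t: 9.92
position: [562.4, -198.8, 344.2]
tool_rot: [0.0, 0.514, 0.858, -0.001]
wrist_force: [1.2, -0.6, -0.0]
gripper_width: 0.497
grip_force: 0.0
```

```bash
cat >> h.py <<'E'
def bezel(img,c,D,lab):
    # unwrap dial; rim white bar angle + needle angle, by rays onto their planes
    h=cv2.cvtColor(img,cv2.COLOR_BGR2GRAY)
    out={}
    for name,r0,r1,z,dark in (('rimbar',64,77,72,0),('bar',32,50,66,1),('needle',20,30,70,1)):
        a=np.radians(np.arange(-180,180,.5));v=[]
        for r in np.arange(r0,r1,1.):
            P=np.array([proj(c,[D[0]+r*np.cos(t),D[1]+r*np.sin(t),z]) for t in a]).astype(np.float32)
            v.append(cv2.remap(h,P[:,:1],P[:,1:],cv2.INTER_LINEAR)[:,0])
        m=np.mean(v,0).astype(float);s=np.median(m)-m if dark else m-np.median(m)
        k=np.argmax(s);i=(np.arange(-30,31)+k)%len(a);w=np.clip(s[i]-.4*s[k],0,None)
        out[name]=(round(float(np.degrees(a[k])+(w*np.arange(-30,31)*.5).sum()/w.sum()),2),round(float(s[k]),1))
    print(lab,out)
E
python3 - <<'E'
from h import *
D=(514.7,-242.1)
for n in('top','scene'):
    c=cap(n); bezel(c['color'],c,D,n)
    bezel(cv2.imread(f'pics/{n}1.png'),c,D,n+' old')
s=env.observe();print(s['position'],s['tool_rot'],s['qpos'][5])
E
```

```text
top {'rimbar': (142.0, 5.7), 'bar': (-105.43, 39.4), 'needle': (-100.95, 15.1)}
top old {'rimbar': (-122.16, 167.8), 'bar': (-120.47, 177.2), 'needle': (-62.42, 92.5)}
scene {'rimbar': (-123.03, 147.0), 'bar': (-128.29, 127.1), 'needle': (-2.35, 91.3)}
scene old {'rimbar': (-123.03, 134.5), 'bar': (-128.27, 128.3), 'needle': (-71.38, 98.4)}
[ 562.82048764 -200.30298847  343.21295553] [-1.76945351e-04  5.16830018e-01  8.56087633e-01 -8.16270757e-04] 0.6047756186327242
```

Call:
carry_out(
  steps=[-0.2,-0.8,0,0,0,0,0.5,-0.3,-1.7,0,0,0,0,0.5,-0.42,-2.55,-0.5,0,0,0,0.5,-0.42,-2.55,-1.2,0,0,0,0.5,-0.42,-2.55,-2.0,0,0,0,0.5,-0.42,-2.55,-3.0,0,0,0,0.5,-0.42,-2.55,-4.0,0,0,0,0.5,-0.42,-2.55,-4.5,0,0,0,0.5],
)

```text
t: 10.68
position: [544.7, -296.2, 159.9]
tool_rot: [-0.002, 0.516, 0.857, -0.0]
wrist_force: [0.5, -0.1, -1.4]
gripper_width: 0.502
grip_force: 0.0
```

```bash
python3 - <<'E'
from h import *
c=cap('top');D=np.array([514.7,-242.1])
for u,v in[(690,175),(492,160),(583,340)]:
    P=ray(c,*crop(u,v),95)[:2]-D;print(P,np.hypot(*P),np.degrees(np.arctan2(P[1],P[0])))
# fit face height: bar/rim/needle angle by z in old pictures
c2=cap('scene')
from scipy.optimize import least_squares
s=env.observe();print(s['t'],s['position'],s['tool_rot'],s['wrist_force'])
i=c2['color'];cv2.imwrite('pics/near.png',cv2.resize(i[140:300,180:390],None,fx=3.5,fy=3.5,interpolation=cv2.INTER_CUBIC))
E
```

```text
[ 32.39580538 -58.51300431] 66.8824332706913 -61.02883324558672
[37.9797277  57.88852012] 69.2353990197061 56.73176341217567
[-66.27834389   3.0263221 ] 66.3474000538922 177.38564485227775
10.7833 [ 544.71425614 -296.15236758  160.8691061 ] [-3.35531607e-03  5.15521049e-01  8.56870342e-01  8.70256644e-05] [-0.66374289  1.39960211  0.2725533 ]
```

View pics/near.png

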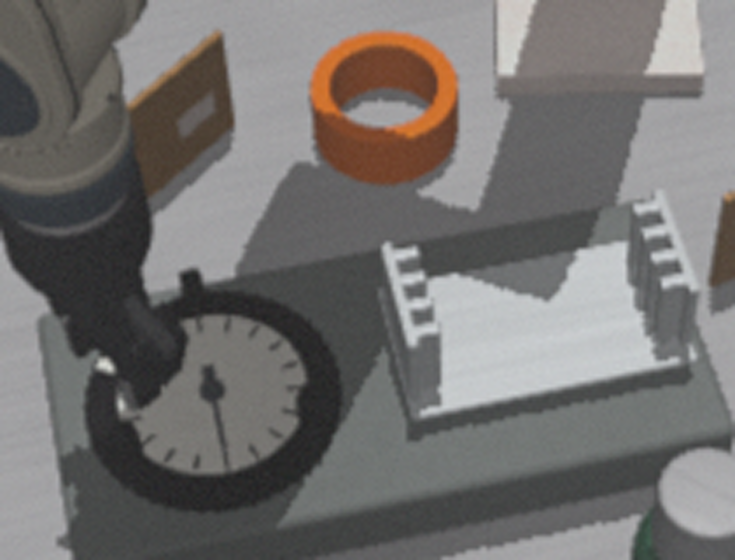

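Call:
carry_out(
  steps=[0.03,-0.13,-0.4,0,0,0,0.5,0.03,-0.13,-0.8,0,0,0,0.5,0.03,-0.13,-1.2,0,0,0,0.5,0.03,-0.13,-1.5,0,0,0,0.5,0.03,-0.13,-1.8,0,0,0,0.5,0.03,-0.13,-1.9,0,0,0,0.5,0.03,-0.13,-1.95,0,0,0,0.5,0.03,-0.13,-1.95,0,0,0,0.5],
)

```text
t: 11.45
position: [548.5, -303.8, 88.3]
tool_rot: [0.001, 0.516, 0.857, -0.0]
wrist_force: [-0.2, -0.6, 1.1]
gripper_width: 0.502
grip_force: 0.0
```

Call:
carry_out(
  steps=[0,0,0,0,0,0,0.8,0,0,0,0,0,0,0.9,0,0,0,0,0,0,1,0,0,0,0,0,0,1,0,0,0,0,0,0,1,0,0,0,0,0,0,1],
  force=30,
)

```text
t: 11.95
position: [548.3, -304.3, 88.3]
tool_rot: [0.001, 0.516, 0.857, -0.0]
wrist_force: [-2.3, 0.2, 5.8]
gripper_width: 0.152
grip_force: 31.6
```

```bash
python3 - <<'E'
from h import *
s=env.observe();print(s)
D=np.array([514.7,-242.1]);p=s['position'][:2]-D;print(np.hypot(*p),np.degrees(np.arctan2(p[1],p[0])))
a=np.arctan2(p[1],p[0])
for d0 in(0,40,80):
  for k in range(5,41,5):
    f=lambda x:67*np.array([np.cos(a+np.radians(x)),np.sin(a+np.radians(x))])
    print(d0,k,((f(d0+k)-f(d0))/40).round(2).tolist())
E
```

```text
{'t': 11.95, 'qpos': array([-6.40182756e-01,  4.57377004e-01, -4.84255989e-02,  1.06346903e+00,
       -3.52584462e-04,  4.43432018e-01]), 'joint_velocities': array([ 0.00070745,  0.0011289 ,  0.00091834,  0.00036718,  0.0004779 ,
       -0.00125789]), 'joint_efforts': array([  0.46291661, -64.25624371,  30.27889967,  -0.59892369,
         0.37952045,   0.22397585]), 'position': array([ 548.3358878 , -304.30430098,   88.32516705]), 'tool_rot': array([ 7.41346809e-04,  5.15685320e-01,  8.56777707e-01, -2.50315131e-04]), 'wrist_force': array([-2.25986822,  0.16183844,  5.81160838]), 'moment': array([-0.00846863,  0.37360795,  0.14095594]), 'grip_force': 31.563642024993896, 'gripper_width': 0.1517169816931174}
70.71596714044328 -61.59846928759942
0 5 [0.13, 0.08]
0 10 [0.24, 0.16]
0 15 [0.35, 0.26]
0 20 [0.46, 0.36]
0 25 [0.55, 0.47]
0 30 [0.63, 0.6]
0 35 [0.7, 0.72]
0 40 [0.76, 0.86]
40 5 [0.05, 0.14]
40 10 [0.08, 0.28]
40 15 [0.11, 0.42]
40 20 [0.12, 0.57]
40 25 [0.11, 0.72]
40 30 [0.1, 0.86]
40 35 [0.07, 1.0]
40 40 [0.03, 1.15]
80 5 [-0.05, 0.14]
80 10 [-0.12, 0.27]
80 15 [-0.19, 0.39]
80 20 [-0.28, 0.51]
80 25 [-0.37, 0.62]
80 30 [-0.48, 0.72]
80 35 [-0.59, 0.82]
80 40 [-0.71, 0.9]
```

Grip on the lug is good: 12.9 mm opening, 31 N. I'll carry it round the arc in 5° rows.

Call:
carry_out(
  steps=[0.14,0.08,0,0,0,5,1,0.25,0.17,0,0,0,10,1,0.37,0.27,0,0,0,15,1,0.485,0.38,0,0,0,20,1,0.58,0.5,0,0,0,25,1,0.665,0.63,0,0,0,30,1,0.74,0.76,0,0,0,35,1,0.8,0.91,0,0,0,40,1],
)

```text
t: 12.62
position: [579.8, -268.0, 88.3]
tool_rot: [-0.0, 0.19, 0.982, -0.001]
wrist_force: [-6.0, -2.5, 8.1]
gripper_width: 0.156
grip_force: 31.5
```

```bash
python3 - <<'E'
from h import *
s=env.observe();q=s['tool_rot'];p=s['position'][:2]-np.array([514.7,-242.1])
print(s['position'],np.hypot(*p),np.degrees(np.arctan2(p[1],p[0])),2*np.degrees(np.arctan2(q[2],q[1]))-90,s['wrist_force'],s['moment'],s['grip_force'],s['gripper_width'])
E
```

```text
[ 579.80540737 -268.00046616   88.28181117] 70.06816835054968 -21.693829092122087 68.12440708923236 [-5.97830549 -2.46003886  8.08380658] [-0.47507932  1.25300778  0.16024367] 31.512630879878998 0.15649086625860936
```

Forces are small and it is tracking well (−21.7°), so I'll continue.

Call:
carry_out(
  steps=[0.05,0.15,0,0,0,5,1,0.085,0.295,0,0,0,10,1,0.115,0.445,0,0,0,15,1,0.125,0.6,0,0,0,20,1,0.115,0.76,0,0,0,25,1,0.105,0.91,0,0,0,30,1,0.075,1.055,0,0,0,35,1,0.03,1.21,0,0,0,40,1],
)

```text
t: 13.28
position: [580.7, -220.1, 88.3]
tool_rot: [-0.001, -0.157, 0.988, -0.001]
wrist_force: [-7.3, -5.5, 7.2]
gripper_width: 0.153
grip_force: 31.4
```

Call:
carry_out(
  steps=[-0.05,0.15,0,0,0,5,1,-0.125,0.285,0,0,0,10,1,-0.2,0.41,0,0,0,15,1,-0.295,0.54,0,0,0,20,1,-0.39,0.655,0,0,0,25,1,-0.505,0.76,0,0,0,30,1,-0.62,0.865,0,0,0,35,1,-0.75,0.95,0,0,0,40,1],
)

```text
t: 13.95
position: [550.9, -183.0, 88.3]
tool_rot: [-0.001, -0.485, 0.874, -0.002]
wrist_force: [-5.1, -10.2, 5.2]
gripper_width: 0.156
grip_force: 31.2
```

Call:
carry_out(
  steps=[0,0,0,0,0,0,1,0,0,0,0,0,0,1],
)

```text
t: 14.12
position: [550.8, -183.0, 88.3]
tool_rot: [-0.001, -0.484, 0.875, -0.002]
wrist_force: [-4.6, -9.8, 5.8]
gripper_width: 0.144
grip_force: 31.2
```

```bash
python3 - <<'E'
from h import *
s=env.observe();q=s['tool_rot'];p=s['position'][:2]-np.array([514.7,-242.1])
print(s['position'],np.hypot(*p),np.degrees(np.arctan2(p[1],p[0])),2*np.degrees(np.arctan2(q[2],q[1]))-90,s['wrist_force'],s['moment'],s['grip_force'],s['gripper_width'])
c=cap('scene','s3.png');bezel(c['color'],c,(514.7,-242.1),'s')
c=cap('top','t3.png');bezel(c['color'],c,(514.7,-242.1),'t')
E
```

```text
[ 550.76119882 -182.95809005   88.2798935 ] 69.26886438145993 58.627659692094625 147.8654177552639 [-4.60733302 -9.78138133  5.83476439] [-1.75900853  1.16639583  0.00500197] 31.193470358848572 0.14441886157330713
s {'rimbar': (-1.61, 127.5), 'bar': (69.89, 137.9), 'needle': (-1.95, 104.1)}
t {'rimbar': (-18.23, 39.8), 'bar': (177.42, 45.4), 'needle': (-11.38, 44.5)}
```

Call:
carry_out(
  steps=[0,0,0,0,0,0,0.8,0,0,0,0,0,0,0.7,0,0,0,0,0,0,0.6,0,0,0,0,0,0,0.6,0,0,0.3,0,0,0,0.6,0,0,0.8,0,0,0,0.6,0,0,1.6,0,0,0,0.6,0,0,2.5,0,0,0,0.6],
)

```text
t: 14.88
position: [550.6, -180.5, 187.0]
tool_rot: [-0.001, -0.484, 0.875, 0.001]
wrist_force: [1.3, -0.3, 0.2]
gripper_width: 0.401
grip_force: 0.0
```

Call:
carry_out(
  steps=[0,0.5,1,0,0,0,0.6,0,1.4,2,0,0,0,0.6,0,2.3,2.5,0,0,0,0.6,0,3.2,2.5,0,0,0,0.6,0,4.1,2.5,0,0,0,0.6,0,5.0,2.5,0,0,0,0.6,0,5.8,2.5,0,0,0,0.6,0,6,2.5,0,0,0,0.6],
)

```text
t: 15.55
position: [550.8, 63.2, 287.5]
tool_rot: [0.0, -0.486, 0.874, 0.0]
wrist_force: [0.6, -0.3, -0.0]
gripper_width: 0.401
grip_force: 0.0
```

```bash
python3 - <<'E'
from h import *
D=np.array([514.7,-242.1])
t=cap('top','t4.png');s=cap('scene','s4.png')
for c,n in((t,'t'),(s,'s')):
    bezel(c['color'],c,D,n)
    for d in((2,0),(0,2)): bezel(c['color'],c,D+d,n+str(d))
P=proj(t,[*D,72]);x,y=P.astype(int)
a=cv2.resize(t['color'][y-40:y+40,x-40:x+40],(400,400),interpolation=cv2.INTER_CUBIC)
P=proj(s,[*D,72]);x,y=P.astype(int)
b=cv2.resize(s['color'][y-40:y+40,x-40:x+40],(400,400),interpolation=cv2.INTER_CUBIC)
cv2.imwrite('pics/dial4.png',np.hstack([a,b]));o=env.observe();print(o['t'],o['position'])
E
```

```text
t {'rimbar': (-1.87, 169.4), 'bar': (-2.95, 166.2), 'needle': (-3.1, 119.0)}
t(2, 0) {'rimbar': (-1.93, 148.8), 'bar': (-2.99, 168.6), 'needle': (-3.19, 126.7)}
t(0, 2) {'rimbar': (-3.52, 169.0), 'bar': (-5.77, 162.9), 'needle': (-7.77, 114.3)}
s {'rimbar': (-1.81, 123.7), 'bar': (-1.74, 134.8), 'needle': (-2.12, 101.6)}
s(2, 0) {'rimbar': (-1.88, 104.5), 'bar': (-1.88, 133.7), 'needle': (-2.24, 110.3)}
s(0, 2) {'rimbar': (-3.49, 124.4), 'bar': (-4.52, 135.0), 'needle': (-6.74, 100.4)}
15.65 [551.14980208  60.70406873 287.25920285]
```

View pics/dial4.png

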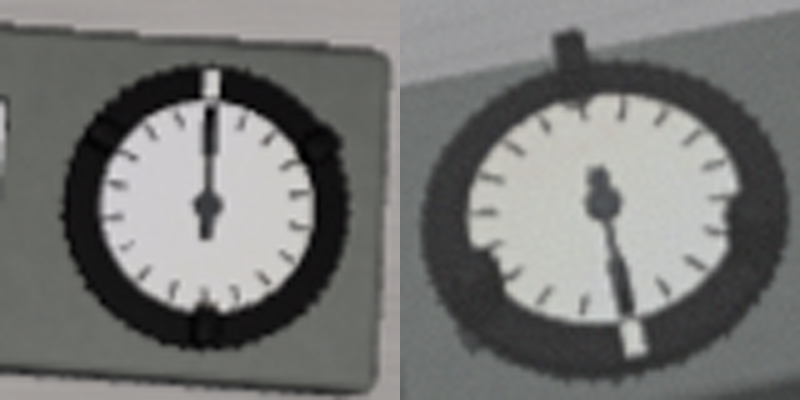

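Both views show the zero bar lying over the needle: in the top view it runs straight from the stub at (206,236) through the hub to the white bar at (212,72). One number check, independent of the centre estimate: extrapolate the needle's own line to the rim.

```bash
python3 - <<'E'
from h import *
D=np.array([514.7,-242.1]);ph=np.radians(-1.8);u=np.array([np.cos(ph),np.sin(ph)]);n=np.array([-u[1],u[0]])
for nm in('t4','s4'):
    c=cap('top' if nm[0]=='t' else 'scene');g=cv2.cvtColor(cv2.imread(f'pics/{nm}.png'),cv2.COLOR_BGR2GRAY)
    def off(r,z,dark,w=9):
        l=np.arange(-w,w+.1,.25);P=np.array([proj(c,[*(D+u*r+n*k),z]) for k in l]).astype(np.float32)
        m=cv2.remap(g,P[:,:1],P[:,1:],cv2.INTER_CUBIC)[:,0].astype(float);s=(m.max()-m) if dark else m-m.min()
        s=np.clip(s-.4*s.max(),0,None);return (s*l).sum()/s.sum()
    for zn in(68,70,72):
        R=np.r_[np.arange(-17,-7),np.arange(8,31)];o=[off(r,zn,1) for r in R];f=np.polyfit(R,o,1)
        rim=np.mean([off(r,72,0) for r in range(66,76)]);bar=np.mean([off(r,zn-3,1) for r in range(36,50)])
        ctr=f[1]; print(nm,zn,'needle deg',np.degrees(f[0]).round(2),'ctr',ctr.round(2),'rim deg',np.degrees((rim-ctr)/71).round(2),'bar deg',np.degrees((bar-ctr)/43).round(2))
s=env.observe();print(s['t'],s['position'],s['gripper_width'])
E
```

```text
t4 68 needle deg -0.12 ctr -0.86 rim deg 0.63 bar deg -0.01
t4 70 needle deg -0.1 ctr -0.63 rim deg 0.44 bar deg 0.0
t4 72 needle deg -0.08 ctr -0.4 rim deg 0.26 bar deg 0.01
s4 68 needle deg 0.17 ctr -0.26 rim deg 0.18 bar deg 0.38
s4 70 needle deg 0.17 ctr -0.3 rim deg 0.21 bar deg 0.42
s4 72 needle deg 0.12 ctr -0.32 rim deg 0.23 bar deg 0.43
15.75 [551.40369059  58.47039833 287.09367992] 0.40086729144768934
```

The zero mark and needle agree within about 0.3°, which is the measurement noise. The gripper is clear of everything, so I'll hand in.

```bash
python3 -c "
from station import env
print(env.hand_in())"
```

```text
the job is handed in; nothing more can be done
None
```

I put the mailer in the white tub, leaning on its near wall, then turned the bezel until the zero mark matched the needle to within about 0.3°; the job is handed in at about 16 s, with no verdict returned.

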